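Sort the odds and ends on the worktop into their holders

ROBOT

A 6-joint arm with a two-finger parallel gripper is mounted at the origin on a cart in front of the work surface, level with it; the furniture and walls round the work are solid. World frame = base frame: x ahead of the robot, y to its left, z up, the work surface at z = 0. Lengths are in m, angles in degrees, forces in N, time in s.
With the tool pointing down it reaches from about 0.35 to 0.925 m from the base axis. Payload 6.4 kg.
Tool frame: the origin (TCP) lies at the very end of the fingers, on their centre line; the grasp point (between the pads) lies 19 mm behind it (manip.pinch_z is the distance from the TCP to the grasp point, in m); z points along the fingers, y is the line along which they close (so a half turn about z gives the same grasp; the last joint's range is limited). The gripper opens to 85 mm and grips with 20 to 120 N. Pads are 22 mm wide; open, the fingers measure 114 mm over their backs; the gripper's body (76 mm by 85 mm) begins 54 mm behind the grasp point. The pads swing forward as they close: fully open they stand 13 mm farther back than shut.
Start: joints at [63.306, 14.043, 89.255, -0, 76.702, -9.975], TCP at [0.187, 0.623, 0.231] pointing down, gripper open.
Joint ranges: [-179.41, 179.41], [-58.25, 129.5], [7.25, 145.43], [-54.29, 234.29], [11.92, 165.04], [-157.13, 157.13]. Speed limits (degrees/s): [147.25, 147.25, 180, 180, 180, 180].

INTERFACE

Orientations are given as [roll, pitch, yaw] about the fixed x, y, z axes, in that order (R = Rz(yaw) Ry(pitch) Rx(roll)).
In Python, from station import readout, vision, workorder, manip gives the robot as it stands.
- The arm moves only by the tool arm_command, never from a script. Its arguments are lists of equal length, an entry for each row: "angular": the turn, a rotation vector about the tool's x, y, z in degrees, a list of three; "linear": the shift along the tool's x, y, z in cm, a list of three; "hand": the finger opening in cm, from 0 to 8.54. A call has 1 to 12 rows; each row is the pose to reach, as a shift and turn from the pose commanded when the call began, along the tool's axes at that moment; what a row does not reach only later rows make up. A row lasts 1/8 s, in which the tool goes at most 62.5 mm and 10.7 degrees, less where a joint would pass 70% of its speed; a pose out of reach is approached as far as the arm can. A call with a gripper value outside its range is refused whole. The fingers move at their own pace and stop on an object; "grip_force" is the grip in N (left out, the last holds). Time passes only in rows, so rows that repeat a pose let the fingers close. It gives the time, the measured TCP pose, the force and the opening at its end, in the units of the state.
- readout.sense(): the state, without advancing time (a new reading comes with each control period).
- vision.read_camera(name): name is "scene" or "top"; returns (picture, depth): 480x640x3 uint8, red, green, blue; 480x640 float32, m along the optical axis (not along the pixel's ray), 0 where there is no reading.
- vision.get_calibration(name): a dict with "mtx" (3x3 intrinsics, pixels), "distortion" ([k1, k2, p1, p2, k3] as OpenCV has them; the pictures are not rectified), "world_from_camera" (4x4, takes a point from camera to world coordinates). Camera axes: x right, y up, looking along -z (the intrinsics and any distortion apply to the point x, -y, -z); pixel columns grow to the right and rows downward; lengths in m; the calibration is good to about 2 mm. A picture is of the moment at which its call begins. get_calibration takes no time and is no camera call.
- workorder.sign_off(): hands the job in, once; it reports no verdict.
The state is a dict: "time": time; "joint_pos": joint angles; "joint_vel": joint speeds; "tau": joint torques, N m; "tool_pos": TCP position; "tool_rot": TCP orientation; "ft_force": force on the tool from outside, world axes, zero at the start; "torque": the same for the moment, N m; "finger_gap": finger opening in m.
Only numpy, scipy, OpenCV 4.12 (cv2) and the standard library are available. Lean on these libraries where they do the work, as an engineer would, in place of code of your own. Each camera call takes 0.05 s, during which the arm holds its last target. There are 200 camera calls.

TASK

Tidy the worktop: put the lemon in the white fruit bowl, lay the teaspoon flat inside the low grey cutlery tray, and stand the two spice jars upright in the wooden spice crate, one in each bay (either jar in either bay). Leave the food tin and the kitchen timer where they stand.

Things in the scene. Friction and masses are not known exactly. Their poses are not given: they have to be found in the camera images.
- lemon: Yellow lemon lying on its side, 72 long (its x axis) x 57 x 58 mm, about 0.11 kg. Origin at the centre of its underside as it lies at the start (29 mm below its middle along its own z); it can roll. Grasp across its y axis.
- jar_a: Spice jar, upright, round, 45 mm diameter, 106 mm tall, with a red screw cap (the top 21 mm, fixed, 45 mm diameter; the body is 42 mm). Origin at the centre of its underside, z up. About 0.11 kg.
- jar_b: Spice jar, upright, round, 43 mm diameter, 102 mm tall, with a mustard-yellow screw cap (the top 20 mm, fixed, 42 mm diameter). Origin at the centre of its underside, z up. About 0.11 kg.
- teaspoon: Steel teaspoon lying flat, 130 mm long along its x axis, 27 mm wide at most (y), 11 mm high. Origin at mid-length on the underside, z up. About 0.02 kg. Grasp it across its y axis at mid-length.
- bowl: Fixed white ceramic fruit bowl, round, rim 150 mm in diameter, 42 mm high, wall 4 mm, curving in to an inner floor 5 mm above the worktop. Origin at the centre of its underside, z up. Over the back of the worktop hang wall cupboards, undersides 0.45 m above it: their fronts are 0.60 m ahead of the robot's base axis, but only 0.47 m where y is above +0.27 m; keep the arm's wrist in front of them (carry things in straight lines rather than in wide swings).
- crate: Fixed small open crate of light wood for spice jars: 70 mm (its x) x 136 mm (its y) x 45 mm high, walls and floor 4 mm. One divider 4 mm thick across the middle makes two square bays, each 62 mm inside; their centres lie at y = +33 and -33 mm in its frame, x = 0. Origin at the centre of its underside, z up.
- tray: Fixed low open cutlery tray of grey plastic: 96 mm (its x) x 156 mm (its y), with the rim 19 mm high; walls and floor 4 mm, inside 88 x 148 mm. Origin at the centre of its underside, z up.
- tin: Closed food tin, 57 mm diameter, 72 mm tall, origin at the centre of its underside. A loose bystander: leave it.
- timer: Round wind-up kitchen timer, white below and grey domed on top, 63 mm diameter, 60 mm tall, origin at the centre of its underside. A loose bystander: leave it.
There are look-alikes about, which are no part of the job. Leave any orange, pink or purple look-alike of the jar_b alone.

How it is judged:
By the outcome, as a careful person would: the job done as asked, in the order asked, and still so for the second after the job is handed in, with the robot touching nothing.
It also fails if it takes over 112 s, if anything falls off the work surface, if the arm or the gripper's body presses on something with over 40 N, if the wrist force passes 120 N, or if a joint passes its speed limit or range.

## Working session

There is one attempt and no reset: what is moved stays moved. The work goes in short steps, Python scripts to look and compute and a tool call to move; the robot and the scene stay as the last step left them, time stands still between calls to the robot, and variables do not carry over. Pictures are saved under pics/ and viewed, on a budget of 14 in all, crops included, one or two more only if the job needs it, and the job is handed in when it is done.

Besides the shell and the picture viewer there is one more tool, called after "Emit:" as name(argument=value, ...), one argument or row to a line, values as JSON. arm_command: Moves the arm, as the interface text tells. Its arguments: {"type":"object","properties":{"angular":{"type":"array"},"linear":{"type":"array"},"hand":{"type":"array"},"grip_force":{"type":"number"}},"required":["angular","linear","hand"]}

```bash
ls; mkdir -p pics
cat > h.py <<'E'
import numpy as np, cv2
from station import readout, vision, workorder, manip
def grab(n):
    p,d=vision.read_camera(n); return p,d,vision.get_calibration(n)
def save(p,f): cv2.imwrite(f,cv2.cvtColor(p,cv2.COLOR_RGB2BGR))
def cloud(d,c):
    v,u=np.mgrid[0:480,0:640]
    q=cv2.undistortPoints(np.stack([u,v],-1).reshape(-1,1,2).astype(float),np.array(c["mtx"]),np.array(c["distortion"])).reshape(480,640,2)
    P=np.stack([q[...,0]*d,-q[...,1]*d,-d],-1); T=np.array(c["world_from_camera"])
    return P@T[:3,:3].T+T[:3,3]
def ray(uv,z,c):
    q=cv2.undistortPoints(np.array(uv,float).reshape(-1,1,2),np.array(c["mtx"]),np.array(c["distortion"])).reshape(-1,2)
    T=np.array(c["world_from_camera"]); r=np.c_[q[:,0],-q[:,1],-np.ones(len(q))]@T[:3,:3].T
    return T[:3,3]+r*((z-T[2,3])/r[:,2])[:,None]
E
python3 - <<'E'
from h import *
for n in("scene","top"):
    p,d,c=grab(n); save(p,f"pics/{n}0.png"); print(n,np.round(c["world_from_camera"],3).tolist(),np.round(c["mtx"],1).tolist(),c["distortion"])
print(readout.sense(),manip.pinch_z)
E
```

```text
pics
scene [[0.714, 0.346, -0.609, -0.365], [-0.7, 0.378, -0.606, -0.937], [0.02, 0.859, 0.512, 0.743], [0.0, 0.0, 0.0, 1.0]] [[459.9, 0.0, 319.9], [0.0, 459.9, 245.8], [0.0, 0.0, 1.0]] [-0.11736638  0.          0.          0.          0.        ]
top [[-0.016, 0.987, -0.16, 0.274], [-1.0, -0.018, -0.008, -0.111], [-0.011, 0.16, 0.987, 1.338], [0.0, 0.0, 0.0, 1.0]] [[520.6, 0.0, 314.2], [0.0, 520.6, 233.2], [0.0, 0.0, 1.0]] [0.03513713 0.         0.         0.         0.        ]
{'time': 0.1, 'joint_pos': array([ 6.33079293e+01,  1.40807018e+01,  8.93182648e+01, -2.94593472e-04,
        7.67017394e+01, -9.97383912e+00]), 'joint_vel': array([-0.05060143, -0.11973704, -0.19119232, -0.1094898 ,  0.03508645,
        0.04502067]), 'tau': array([-8.55053822e-04, -4.30671537e+01, -3.27127862e+01, -2.06403124e-04,
        2.90426920e-03, -2.46392227e-05]), 'tool_pos': array([0.1867339 , 0.62207468, 0.23028082]), 'tool_rot': array([-1.79900766e+02, -1.71598821e-02,  1.63281822e+02]), 'ft_force': array([ 0.025779  , -0.54827679,  0.78572617]), 'torque': array([ 0.04679658,  0.0003753 , -0.09190149]), 'finger_gap': 0.08569597293198299} 0.0187
```

View pics/scene0.png

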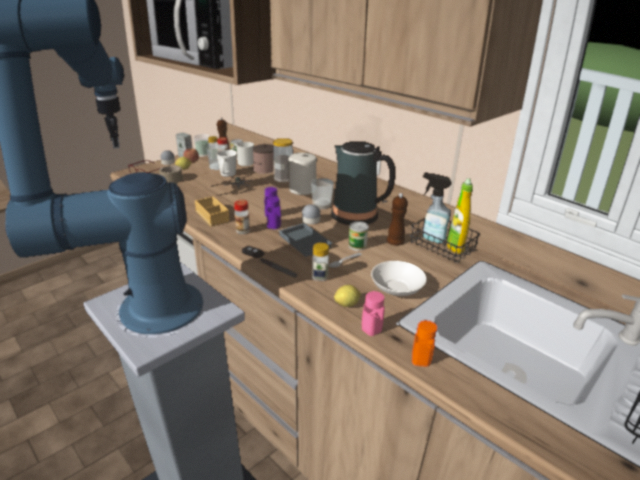

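View pics/top0.png

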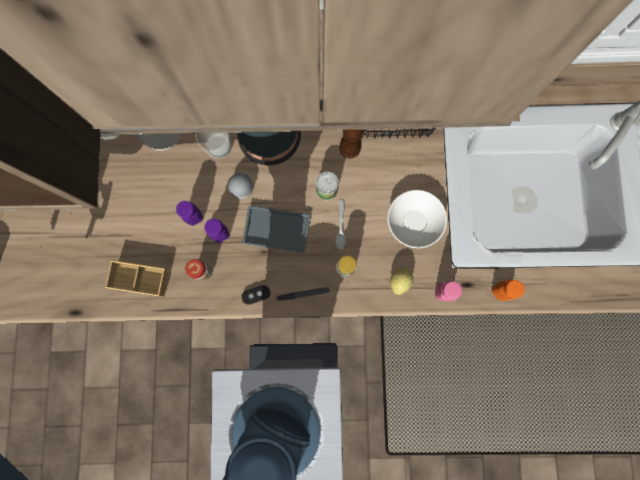

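The scene view shows the crate, red jar, tray, yellow jar, lemon and bowl from left to right. In the top view, the crate is at (136,280), red cap (196,269), tray (277,229), spoon (341,225), yellow cap (347,266), lemon (401,284), bowl (417,219), tin (327,185) and timer (240,186). The purple, pink and orange jars are the look-alikes.

```bash
cat > m.py <<'E'
from h import *
p,d,c=grab("top"); W=cloud(d,c); hsv=cv2.cvtColor(p,cv2.COLOR_RGB2HSV)
ps,ds,cs=grab("scene"); Ws=cloud(ds,cs)
def box(u0,v0,u1,v1,z0=.004,z1=1):
    m=np.zeros((480,640),bool); m[v0:v1,u0:u1]=1
    return m&(W[...,2]>z0)&(W[...,2]<z1)
def rep(n,m,z):
    v,u=np.nonzero(m)
    if len(u)<5: print(n,"few",len(u));return
    r=cv2.minAreaRect(np.float32(ray(np.c_[u,v],z,c)[:,:2])*1000)
    print(n,len(u),"zmax %.3f med %.3f"%(np.percentile(W[m][:,2],98),np.median(W[m][:,2])),"rect",np.round(r[0],1),np.round(r[1],1),round(r[2],1), "circ",np.round(cv2.minEnclosingCircle(np.float32(ray(np.c_[u,v],z,c)[:,:2])*1000),1) if 0 else "")
H,S,V=[hsv[...,i].astype(int) for i in range(3)]
print("table z",np.median(W[300:312,170:240,2]))
rep("jar_a cap",box(180,255,212,285)&((H<8)|(H>172))&(S>120)&(W[...,2]>.095),.106)
rep("jar_b cap",box(330,250,362,285)&(H>15)&(H<32)&(S>120)&(W[...,2]>.09),.102)
rep("lemon",box(380,265,420,300,.008)&(H>18)&(H<38)&(S>70),.029)
rep("bowl",box(375,180,450,255,.036,.06),.042)
rep("crate",box(95,255,180,305,.036,.06),.045)
rep("tray",box(235,195,320,260,.013,.03),.019)
rep("tin",box(310,165,345,205,.06,.09),.072)
rep("timer",box(220,168,258,202,.03,.09),.045)
m=np.zeros((480,640),bool); m[195:252,330:352]=1
sp=m&(S<70)&(V>90); rep("spoon",sp,.005)
rep("purp1",box(170,195,205,230,.02),.1);rep("purp2",box(204,215,232,245,.02),.1)
rep("dark1",box(240,280,275,308,.003),.01);rep("knife",box(275,284,332,304,.003),.01)
rep("pink",box(430,275,470,305,.02),.1)
v,u=np.nonzero(sp)
for a in range(v.min(),v.max()+1,4): print(a,u[v==a].min() if (v==a).any() else 0,u[v==a].max() if (v==a).any() else 0)
big=np.hstack([cv2.resize(p[190:310,90:290],None,fx=4,fy=4,interpolation=2)]);save(big,"pics/tl.png")
save(cv2.resize(p[170:310,270:470],None,fx=4,fy=4,interpolation=2),"pics/tr.png")
E
python3 m.py
```

```text
table z 0.0009790361319705898
jar_a cap 218 zmax 0.111 med 0.106 rect [395.7 185.4] [44.7 42.3] 70.7 circ 
jar_b cap 240 zmax 0.108 med 0.102 rect [ 398.5 -177.9] [38.1 40.7] 88.6 circ 
lemon 483 zmax 0.061 med 0.049 rect [ 361.9 -316.4] [56.3 62.3] 25.4 circ 
bowl 478 zmax 0.047 med 0.041 rect [ 517.3 -360.6] [146.1 143.9] 88.9 circ 
crate 392 zmax 0.051 med 0.044 rect [380.2 346.2] [140.2  70.5] 80.1 circ 
tray 564 zmax 0.026 med 0.020 rect [516.5  -3.8] [218.4 149.2] 88.9 circ 
tin 417 zmax 0.076 med 0.070 rect [ 605.6 -134.8] [55.1 59.2] 88.9 circ 
timer 472 zmax 0.063 med 0.051 rect [613.4  86.9] [62.7 61.3] 36.1 circ 
spoon 523 zmax 0.014 med 0.003 rect [ 521.2 -168.9] [ 55.  140.1] 88.4 circ 
purp1 440 zmax 0.107 med 0.099 rect [524.  196.5] [91.7 45.8] 44.4 circ 
purp2 407 zmax 0.107 med 0.100 rect [487.8 136. ] [62.8 44. ] 44.6 circ 
dark1 501 zmax 0.020 med 0.013 rect [338.   47.7] [87.4 68.1] 89.0 circ 
knife 463 zmax 0.020 med 0.012 rect [335.9 -69.1] [142.3  47.9] 89.0 circ 
pink 419 zmax 0.107 med 0.100 rect [ 332.2 -414.8] [59.  42.2] 89.1 circ 
195 332 333
199 330 351
203 330 345
207 338 344
211 338 349
215 330 343
219 330 344
223 338 346
227 338 345
231 338 343
235 335 345
239 335 345
243 336 344
247 338 342
```

View pics/tr.png

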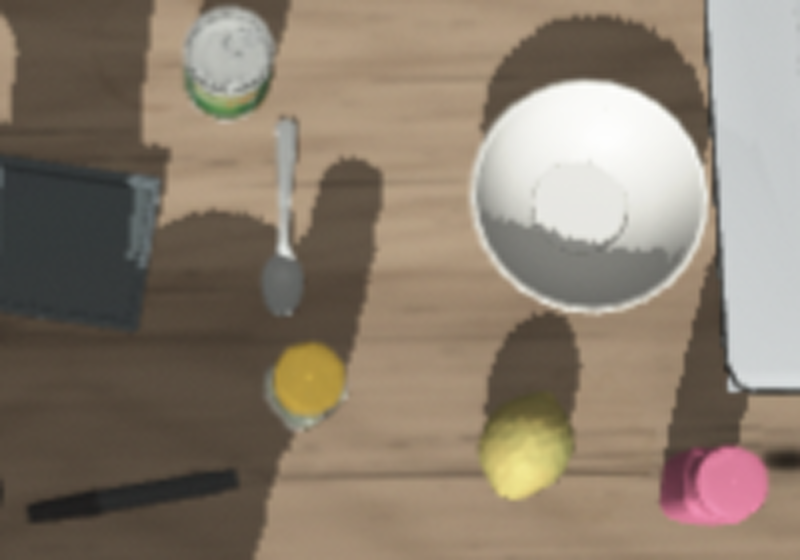

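View pics/tl.png

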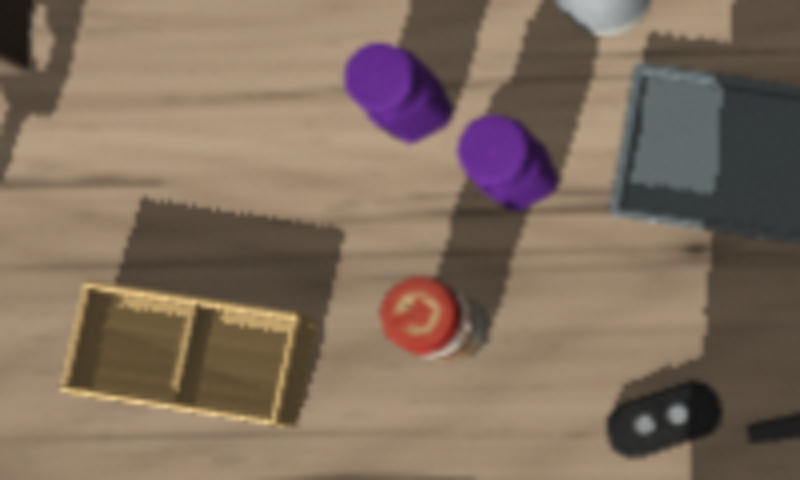

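The top-right crop shows the spoon from (342,199) to (341,249), the lemon's long axis from about (398,296) to (406,268), and the tray's right-hand corners at about (310,215) and (304,252). The top-left crop shows the tray's left corners at about (250,207) and (244,243), and the crate with its two bays. Next I refine the axes.

```bash
cat >> h.py <<'E'
from scipy.spatial.transform import Rotation as Ro
def to(*ts):
    "tool-frame shift (cm) and turn (deg) from the present pose to targets (x,y,z,yaw)"
    s=readout.sense(); R=Ro.from_euler("xyz",s["tool_rot"],degrees=True)
    print("t",round(s["time"],2),"tcp",np.round(s["tool_pos"],4),np.round(s["tool_rot"],1),"gap",round(s["finger_gap"],4),"F",np.round(s["ft_force"],1),"q",np.round(s["joint_pos"],0))
    for x,y,z,w in ts:
        print((x,y,z,w),"lin",np.round(R.inv().apply(np.array([x,y,z])-s["tool_pos"])*100,2),"ang",np.round(np.degrees((R.inv()*Ro.from_euler("xyz",[180,0,w],degrees=True)).as_rotvec()),1))
E
python3 - <<'E'
from h import *
p,d,c=grab("top"); ps,ds,cs=grab("scene")
hsv=cv2.cvtColor(p,cv2.COLOR_RGB2HSV); H,S,V=[hsv[...,i].astype(int) for i in range(3)]
t=ray([[250,207],[243.7,243.3],[304.2,252],[310,215]],.019,c)[:,:2]; print("tray",np.round(t,3).tolist(),t.mean(0))
e=t[[0,1]].mean(0)-t[[2,3]].mean(0); print(np.linalg.norm(e),np.degrees(np.arctan2(e[1],e[0])))
s=ray([[341.75,199.5],[341,248.75]],.005,c)[:,:2]; print("spoon",s.tolist(),s.mean(0),np.linalg.norm(s[0]-s[1]))
for n,pp,dd,cc,b in(("top",p,d,c,(380,262,422,302)),("scene",ps,ds,cs,(328,280,366,310))):
    h=cv2.cvtColor(pp,cv2.COLOR_RGB2HSV); m=np.zeros((480,640),bool); u0,v0,u1,v1=b
    m[v0:v1,u0:u1]=((h[...,0]>20)&(h[...,0]<38)&(h[...,1]>90))[v0:v1,u0:u1]
    W=cloud(dd,cc)[m]; v,u=np.nonzero(m); q=ray(np.c_[u,v],.029,cc)[:,:2]
    k,(w,hh),a=cv2.fitEllipse(np.float32(cv2.convexHull(np.float32(q*1000))))
    print(n,len(u),"ell",np.round(k),round(w),round(hh),"minor-axis angle",round(a),"mean",np.round(W.mean(0),3),"px",u.min(),u.max(),v.min(),v.max())
to((.42,.2,.23,163),(.362,-.316,.15,163))
E
```

```text
tray [[0.561, 0.065], [0.466, 0.081], [0.441, -0.074], [0.537, -0.09]] [ 0.50088761 -0.00464104]
0.1568434893789736 80.98937724906237
spoon [[0.5792060937901249, -0.17379669292225172], [0.4491710354830768, -0.1686675399557444]] [ 0.51418856 -0.17123212] 0.13013617713407455
top 482 ell [ 362. -315.] 54 69 minor-axis angle 63 mean [ 0.361 -0.312  0.053] px 390 412 268 294
scene 445 ell [ 360. -317.] 64 94 minor-axis angle 126 mean [ 0.347 -0.328  0.041] px 334 359 285 306
t 0.3 tcp [0.1869 0.6224 0.2309] [-180.    -0.   163.3] gap 0.0854 F [-0.4 -0.2  0.3] q [ 63.  14.  89.  -0.  77. -10.]
(0.42, 0.2, 0.23, 163) lin [-34.47 -33.75   0.11] ang [-0.  -0.   0.3]
(0.362, -0.316, 0.15, 163) lin [-43.76 -84.83   8.14] ang [-0.  -0.   0.3]
```

Emit:
arm_command(
  linear=[
    [-4, -4, 0],
    [-8, -7.8, 0],
    [-12, -11.8, 0],
    [-16, -15.7, 0],
    [-20, -19.6, 0],
    [-24, -23.5, 0],
    [-28, -27.4, 0],
    [-32, -31.3, 0],
    [-34.5, -33.8, 0],
    [-34.5, -37, 0],
    [-35.5, -41, 0],
    [-36.5, -45, 0],
  ],
  angular=[
    [0, 0, 1],
    [0, 0, 2],
    [0, 0, 3],
    [0, 0, 4],
    [0, 0, 5],
    [0, 0, 6],
    [0, 0, 7],
    [0, 0, 8],
    [0, 0, 9],
    [0, 0, 10],
    [0, 0, 10],
    [0, 0, 10],
  ],
  hand=[8.5, 8.5, 8.5, 8.5, 8.5, 8.5, 8.5, 8.5, 8.5, 8.5, 8.5, 8.5],
  grip_force=30,
)

```text
time: 1.8
tool_pos: [0.4069, 0.0854, 0.2314]
tool_rot: [180.0, 0.0, 153.3]
ft_force: [0.4, 0.3, -0.2]
finger_gap: 0.085
```

```bash
python3 -c "
from h import *
to((.362,-.316,.15,153),(.362,-.316,.012,153))"
```

```text
t 1.8 tcp [0.4069 0.0854 0.2314] [180.    0.  153.3] gap 0.085 F [ 0.4  0.3 -0.2] q [ -4. -20. 122.  -0.  78. -67.]
(0.362, -0.316, 0.15, 153) lin [-14.02 -37.88   8.14] ang [0.  0.  0.3]
(0.362, -0.316, 0.012, 153) lin [-14.01 -37.88  21.94] ang [0.  0.  0.3]
```

Emit:
arm_command(
  linear=[
    [-1.5, -4, 0],
    [-3, -8, 0],
    [-4.5, -12, 0],
    [-6, -16, 0],
    [-7.5, -20, 0],
    [-9, -24, 0],
    [-10.5, -28, 0],
    [-12, -32, 1],
    [-13, -35, 3],
    [-14, -37.9, 6],
    [-14, -37.9, 9],
    [-14, -37.9, 9],
  ],
  angular=[
    [0, 0, 0],
    [0, 0, 0],
    [0, 0, 0],
    [0, 0, 0],
    [0, 0, 0],
    [0, 0, 0],
    [0, 0, 0],
    [0, 0, 0],
    [0, 0, 0],
    [0, 0, 0],
    [0, 0, 0],
    [0, 0, 0],
  ],
  hand=[8.5, 8.5, 8.5, 8.5, 8.5, 8.5, 8.5, 8.5, 8.5, 8.5, 8.5, 8.5],
)

```text
time: 3.3
tool_pos: [0.3605, -0.3136, 0.139]
tool_rot: [179.8, -0.3, 153.2]
ft_force: [0.1, -0.5, 0.7]
finger_gap: 0.0853
```

```bash
python3 -c "
from h import *
p,d,c=grab('top');ps,_,_=grab('scene')
a=cv2.resize(p[230:330,340:480],(560,400),interpolation=2);b=cv2.resize(ps[240:340,290:430],(560,400),interpolation=2)
save(cv2.resize(np.hstack([a,b]),(800,286)),'pics/lem.png')
to((.362,-.316,.012,153))"
```

```text
t 3.4 tcp [ 0.362  -0.315   0.1421] [-180.     0.   153.3] gap 0.0852 F [0.4 0.1 0.2] q [ -55.   -3.  118.    0.   65. -118.]
(0.362, -0.316, 0.012, 153) lin [-0.03 -0.09 13.01] ang [-0.   0.   0.3]
```

View pics/lem.png

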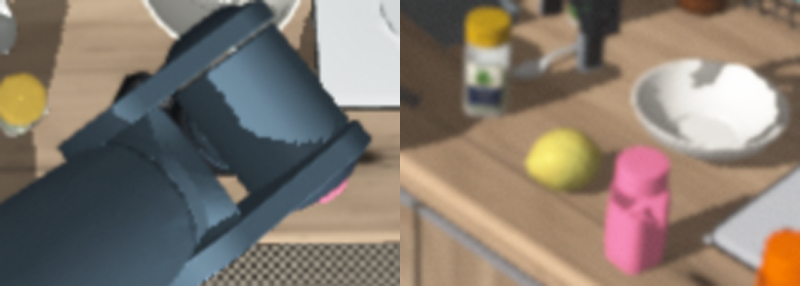

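The scene crop shows the lemon undisturbed and a fingertip above it at about pixel (358,250). That matches the planned hover, so I descend.

Emit:
arm_command(
  linear=[
    [0, 0, 3.5],
    [0, 0, 7],
    [0, 0, 10],
    [0, 0, 12],
    [0, 0, 13.2],
    [0, 0, 13.2],
    [0, 0, 13.2],
    [0, 0, 13.2],
    [0, 0, 13.2],
    [0, 0, 13.2],
    [0, 0, 13.2],
    [0, 0, 13.2],
  ],
  angular=[
    [0, 0, 0],
    [0, 0, 0],
    [0, 0, 0],
    [0, 0, 0],
    [0, 0, 0],
    [0, 0, 0],
    [0, 0, 0],
    [0, 0, 0],
    [0, 0, 0],
    [0, 0, 0],
    [0, 0, 0],
    [0, 0, 0],
  ],
  hand=[8.5, 8.5, 8.5, 8.5, 8.5, 8.5, 4, 4, 4, 4, 4, 4],
  grip_force=25,
)

```text
time: 4.9
tool_pos: [0.3625, -0.3157, 0.0108]
tool_rot: [-180.0, 0.1, 153.3]
ft_force: [-0.6, 2.1, 6.9]
finger_gap: 0.055
```

```bash
python3 -c "
from h import *
to((.362,-.316,.12,153),(.515,-.361,.12,153),(.515,-.361,.035,153))"
```

```text
t 4.9 tcp [ 0.3625 -0.3157  0.0108] [-1.800e+02  1.000e-01  1.533e+02] gap 0.055 F [-0.6  2.1  6.9] q [ -55.   11.  120.    0.   49. -118.]
(0.362, -0.316, 0.12, 153) lin [ 1.000e-02 -5.000e-02 -1.092e+01] ang [-0.   0.1  0.3]
(0.515, -0.361, 0.12, 153) lin [-15.68   2.81 -10.9 ] ang [-0.   0.1  0.3]
(0.515, -0.361, 0.035, 153) lin [-15.66   2.81  -2.4 ] ang [-0.   0.1  0.3]
```

Emit:
arm_command(
  linear=[
    [0, 0, -2],
    [0, 0, -5],
    [0, 0, -8],
    [0, 0, -11],
    [-3, 0.5, -11],
    [-7, 1.2, -11],
    [-11, 2, -11],
    [-14, 2.5, -11],
    [-15.7, 2.8, -11],
    [-15.7, 2.8, -8],
    [-15.7, 2.8, -5],
    [-15.7, 2.8, -5],
  ],
  angular=[
    [0, 0, 0],
    [0, 0, 0],
    [0, 0, 0],
    [0, 0, 0],
    [0, 0, 0],
    [0, 0, 0],
    [0, 0, 0],
    [0, 0, 0],
    [0, 0, 0],
    [0, 0, 0],
    [0, 0, 0],
    [0, 0, 0],
  ],
  hand=[4, 4, 4, 4, 4, 4, 4, 4, 4, 4, 4, 4],
)

```text
time: 6.4
tool_pos: [0.5129, -0.3588, 0.0567]
tool_rot: [179.9, -0.3, 153.3]
ft_force: [-0.5, 0.5, -0.9]
finger_gap: 0.0548
```

Emit:
arm_command(
  linear=[
    [0, 0, 1.5],
    [0, 0, 2.7],
    [0, 0, 2.7],
    [0, 0, 2.7],
    [0, 0, 2.7],
    [0, 0, 2.7],
    [0, 0, 2.7],
    [0, 0, 0],
    [0, 0, -4],
    [0, 0, -8],
    [0, 0, -12],
    [0, 0, -12],
  ],
  angular=[
    [0, 0, 0],
    [0, 0, 0],
    [0, 0, 0],
    [0, 0, 0],
    [0, 0, 0],
    [0, 0, 0],
    [0, 0, 0],
    [0, 0, 0],
    [0, 0, 0],
    [0, 0, 0],
    [0, 0, 0],
    [0, 0, 0],
  ],
  hand=[4, 4, 4, 7.2, 7.2, 7.2, 7.2, 7.2, 7.2, 7.2, 7.2, 7.2],
)

```text
time: 7.9
tool_pos: [0.5164, -0.3623, 0.184]
tool_rot: [-179.8, 0.5, 153.3]
ft_force: [0.4, 0.1, -0.7]
finger_gap: 0.0721
```

```bash
python3 -c "
from h import *
ps,_,_=grab('scene')
save(cv2.resize(ps[200:340,250:450],(800,560),interpolation=2),'pics/lem2.png')
to((.5135,-.171,.2,178),(.5135,-.171,.1,178),(.5135,-.171,.008,178))"
```

```text
t 7.95 tcp [ 0.5153 -0.3612  0.1812] [-179.9    0.2  153.3] gap 0.0722 F [-0.8  0.4 -0.3] q [ -45.   14.   95.   -0.   71. -109.]
(0.5135, -0.171, 0.2, 178) lin [ 8.7  16.91 -1.93] ang [ -0.1   0.2 -24.7]
(0.5135, -0.171, 0.1, 178) lin [ 8.74 16.92  8.07] ang [ -0.1   0.2 -24.7]
(0.5135, -0.171, 0.008, 178) lin [ 8.77 16.93 17.27] ang [ -0.1   0.2 -24.7]
```

View pics/lem2.png

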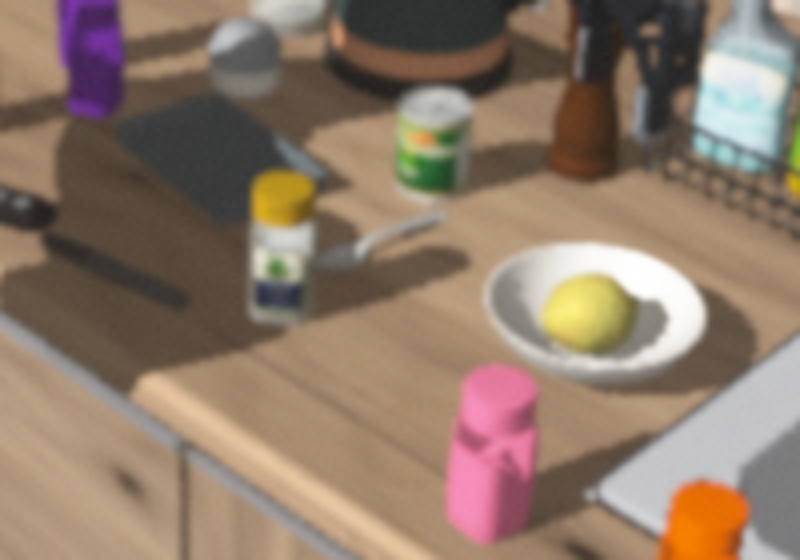

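The crop shows the lemon sitting in the bowl at about crop (590,312). The spoon, tin and jar_b are undisturbed. Next is the spoon.

Emit:
arm_command(
  linear=[
    [1.5, 2.8, 0],
    [3, 5.6, 0],
    [4.4, 8.5, 0],
    [5.8, 11.3, 0],
    [7.3, 14.1, 1],
    [8.75, 16.9, 4],
    [8.75, 16.9, 7],
    [8.75, 16.9, 10],
    [8.75, 16.9, 13],
    [8.75, 16.9, 15],
    [8.75, 16.9, 15],
    [8.75, 16.9, 15],
  ],
  angular=[
    [0, 0, -5],
    [0, 0, -10],
    [0, 0, -15],
    [0, 0, -20],
    [0, 0, -24.7],
    [0, 0, -24.7],
    [0, 0, -24.7],
    [0, 0, -24.7],
    [0, 0, -24.7],
    [0, 0, -24.7],
    [0, 0, -24.7],
    [0, 0, -24.7],
  ],
  hand=[6, 5, 4, 4, 4, 4, 4, 4, 4, 4, 4, 4],
)

```text
time: 9.45
tool_pos: [0.5123, -0.1702, 0.0293]
tool_rot: [180.0, -0.0, 178.0]
ft_force: [0.2, -0.2, 0.5]
finger_gap: 0.04
```

```bash
python3 -c "
from h import *
ps,_,_=grab('scene')
save(cv2.resize(ps[210:290,290:410],(800,533),interpolation=2),'pics/sp.png')
to((.5135,-.171,.003,178),(.5135,-.171,.008,178))"
```

```text
t 9.5 tcp [ 0.5128 -0.1704  0.0299] [-180.    0.  178.] gap 0.0397 F [0.3 0.6 0.6] q [ -30.   16.  111.    0.   53. -118.]
(0.5135, -0.171, 0.003, 178) lin [-0.07 -0.05  2.69] ang [-0.  0. -0.]
(0.5135, -0.171, 0.008, 178) lin [-0.07 -0.05  2.19] ang [-0.  0. -0.]
```

View pics/sp.png

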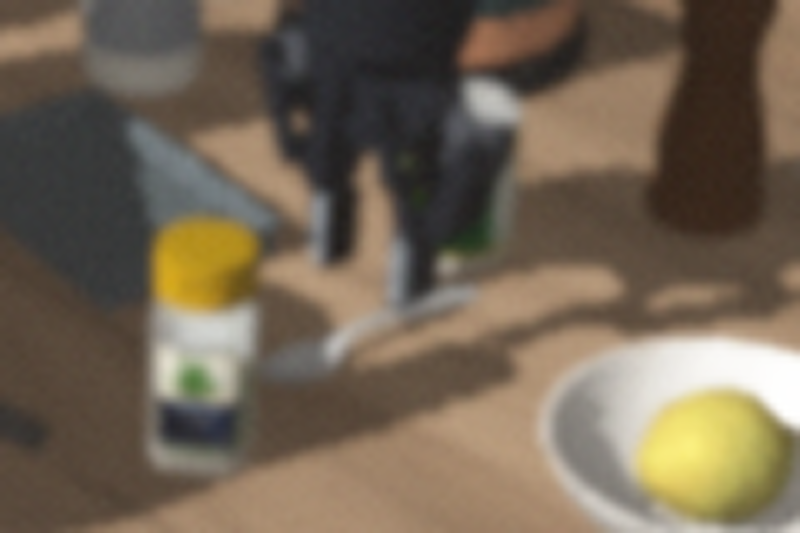

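The open fingers straddle the spoon's handle, at about crop (330,250) and (410,290). I descend and close.

Emit:
arm_command(
  linear=[
    [0, 0, 0.8],
    [0, 0, 1.6],
    [0, 0, 2.3],
    [0, 0, 2.7],
    [0, 0, 2.7],
    [0, 0, 2.7],
    [0, 0, 2.7],
    [0, 0, 2.7],
    [0, 0, 2.7],
    [0, 0, 2.7],
    [0, 0, 2.7],
  ],
  angular=[
    [0, 0, 0],
    [0, 0, 0],
    [0, 0, 0],
    [0, 0, 0],
    [0, 0, 0],
    [0, 0, 0],
    [0, 0, 0],
    [0, 0, 0],
    [0, 0, 0],
    [0, 0, 0],
    [0, 0, 0],
  ],
  hand=[4, 4, 4, 4, 2.5, 1.2, 0, 0, 0, 0, 0],
  grip_force=25,
)

```text
time: 10.88
tool_pos: [0.5124, -0.1702, 0.0023]
tool_rot: [180.0, -0.0, 178.0]
ft_force: [-0.6, -0.5, -0.1]
finger_gap: 0.0205
```

Emit:
arm_command(
  linear=[
    [0, 0, -1],
    [0, 0, -3],
    [0, 0, -6],
    [0, 0, -9],
    [0, 0, -12],
    [0, 0, -12],
  ],
  angular=[
    [0, 0, 0],
    [0, 0, 0],
    [0, 0, 0],
    [0, 0, 0],
    [0, 0, 0],
    [0, 0, 0],
  ],
  hand=[0, 0, 0, 0, 0, 0],
)

```text
time: 11.62
tool_pos: [0.5143, -0.1713, 0.1256]
tool_rot: [-179.8, 0.3, 178.0]
ft_force: [1.1, 0.2, -0.7]
finger_gap: 0.0204
```

```bash
python3 -c "
from h import *
ps,_,_=grab('scene')
save(cv2.resize(ps[150:290,270:450],(800,622),interpolation=2)[:600],'pics/sp2.png')
to((.501,-.005,.12,81),(.501,-.005,.012,81))"
```

```text
t 11.68 tcp [ 0.5131 -0.1706  0.1236] [-1.799e+02  1.000e-01  1.780e+02] gap 0.0201 F [-0.2 -0.4 -0.6] q [ -30.    7.  110.    0.   63. -118.]
(0.501, -0.005, 0.12, 81) lin [ 1.79 16.51  0.33] ang [ 0.1  0.2 97. ]
(0.501, -0.005, 0.012, 81) lin [ 1.82 16.52 11.13] ang [ 0.1  0.2 97. ]
```

View pics/sp2.png

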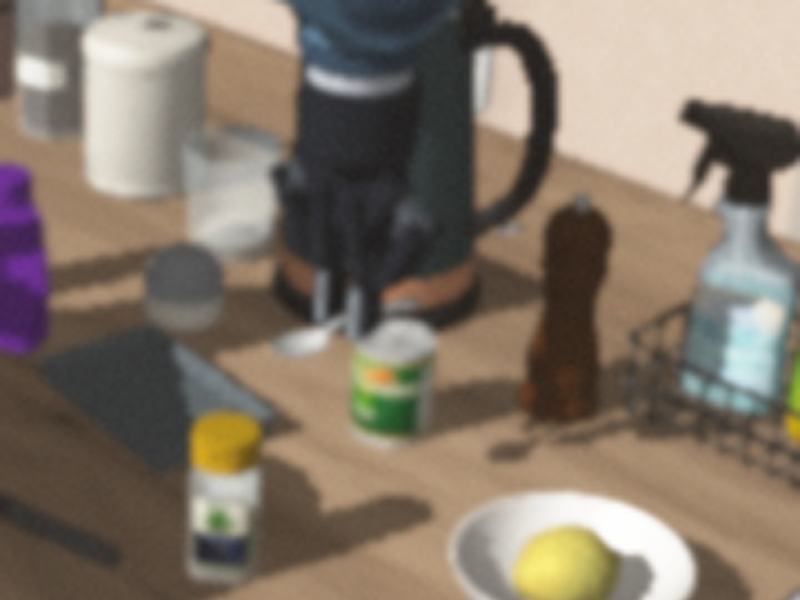

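The spoon is lifted with its bowl at crop (300,343). I carry it to the tray while turning it.

Emit:
arm_command(
  linear=[
    [0, 0, -2],
    [0, 0.5, -4],
    [0.2, 2, -4],
    [0.4, 4, -4],
    [0.6, 6, -4],
    [0.8, 8, -4],
    [1, 10, -4],
    [1.2, 12, -4],
    [1.4, 14, -4],
    [1.6, 15.5, -4],
    [1.8, 16.5, -4],
    [1.8, 16.5, -4],
  ],
  angular=[
    [0, 0, 4],
    [0, 0, 12],
    [0, 0, 20],
    [0, 0, 28],
    [0, 0, 37],
    [0, 0, 46],
    [0, 0, 55],
    [0, 0, 64],
    [0, 0, 73],
    [0, 0, 82],
    [0, 0, 90],
    [0, 0, 97],
  ],
  hand=[0, 0, 0, 0, 0, 0, 0, 0, 0, 0, 0, 0],
)

```text
time: 13.18
tool_pos: [0.499, -0.0038, 0.1605]
tool_rot: [-179.8, -0.0, 80.8]
ft_force: [-0.0, -1.4, -0.1]
finger_gap: 0.0204
```

Emit:
arm_command(
  linear=[
    [0, 0, 0],
    [0, 0, 0],
  ],
  angular=[
    [0, 0, 0],
    [0, 0, 0],
  ],
  hand=[0, 0],
)

```text
time: 13.42
tool_pos: [0.4998, -0.0047, 0.1615]
tool_rot: [-179.9, -0.0, 81.1]
ft_force: [0.6, -0.1, -0.6]
finger_gap: 0.0202
```

```bash
python3 -c "
from h import *
to((.501,-.005,.05,81),(.501,-.005,.012,81))"
```

```text
t 13.43 tcp [ 0.4998 -0.0047  0.1615] [-179.9   -0.    81.1] gap 0.0202 F [ 0.6 -0.1 -0.6] q [-14.  -2. 114.  -0.  68.  -5.]
(0.501, -0.005, 0.05, 81) lin [-1.000e-02  1.400e-01  1.115e+01] ang [-0.1 -0.   0.1]
(0.501, -0.005, 0.012, 81) lin [-1.000e-02  1.500e-01  1.495e+01] ang [-0.1 -0.   0.1]
```

Emit:
arm_command(
  linear=[
    [0, 0.1, 4],
    [0, 0.1, 8],
    [0, 0.1, 11],
    [0, 0.1, 13],
    [0, 0.1, 14.3],
    [0, 0.1, 14.9],
    [0, 0.1, 15.1],
    [0, 0.1, 15.1],
    [0, 0.1, 15.1],
  ],
  angular=[
    [0, 0, 0],
    [0, 0, 0],
    [0, 0, 0],
    [0, 0, 0],
    [0, 0, 0],
    [0, 0, 0],
    [0, 0, 0],
    [0, 0, 0],
    [0, 0, 0],
  ],
  hand=[0, 0, 0, 0, 0, 0, 0, 0, 0],
)

```text
time: 14.55
tool_pos: [0.5018, -0.0049, 0.0119]
tool_rot: [179.9, 0.0, 81.0]
ft_force: [0.8, -0.0, -0.3]
finger_gap: 0.0203
```

Emit:
arm_command(
  linear=[
    [0, 0, 0],
    [0, 0, 0],
    [0, 0, 0],
    [0, 0, -1],
    [0, 0, -3],
    [0, 0, -7],
    [0, 0, -12],
    [0, 0, -17],
    [0, 0, -17],
  ],
  angular=[
    [0, 0, 0],
    [0, 0, 0],
    [0, 0, 0],
    [0, 0, 0],
    [0, 0, 0],
    [0, 0, 0],
    [0, 0, 0],
    [0, 0, 0],
    [0, 0, 0],
  ],
  hand=[3.6, 3.6, 3.6, 3.6, 3.6, 3.6, 3.6, 6, 8],
)

```text
time: 15.68
tool_pos: [0.5043, -0.0055, 0.187]
tool_rot: [179.4, 0.1, 81.0]
ft_force: [-0.0, -0.0, -0.6]
finger_gap: 0.0706
```

```bash
python3 -c "
from h import *
ps,_,_=grab('scene')
save(cv2.resize(ps[190:290,220:370],(800,533),interpolation=2),'pics/sp3.png')
to((.398,-.178,.2,81),(.398,-.178,.09,81))"
```

```text
t 15.72 tcp [ 0.5026 -0.0051  0.1841] [179.7   0.   81. ] gap 0.0779 F [-0.5 -0.2 -0.1] q [-14.  -3. 113.  -0.  70.  -5.]
(0.398, -0.178, 0.2, 81) lin [-18.71  -7.61  -1.63] ang [ 0.3  0.  -0. ]
(0.398, -0.178, 0.09, 81) lin [-18.71  -7.67   9.37] ang [ 0.3  0.  -0. ]
```

View pics/sp3.png

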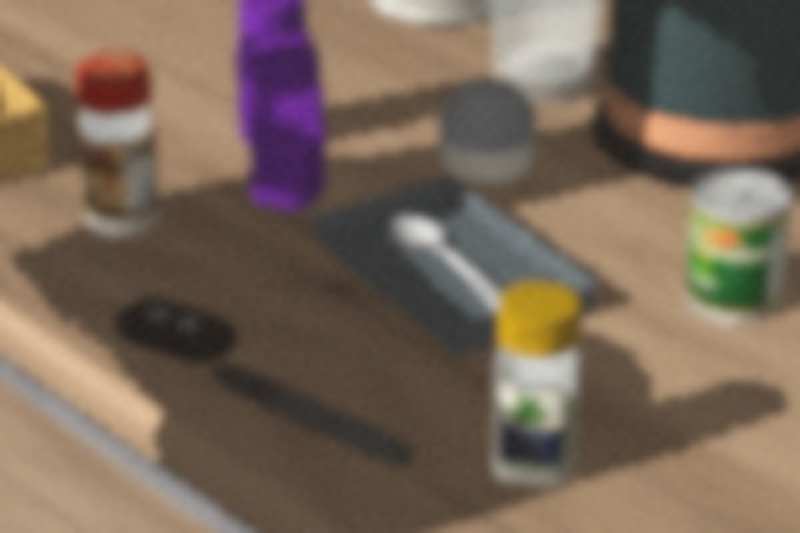

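The spoon lies in the tray, from crop (415,230) to behind jar_b's cap, and everything else is in place. Next is jar_b.

Emit:
arm_command(
  linear=[
    [-3, -1.2, 0],
    [-6, -2.4, 0],
    [-9, -3.7, 0],
    [-12, -4.9, 0],
    [-15, -6.1, 0],
    [-18, -7.3, 0],
    [-18.7, -7.6, 2],
    [-18.7, -7.6, 5],
    [-18.7, -7.6, 8],
    [-18.7, -7.6, 8],
    [-18.7, -7.6, 8],
  ],
  angular=[
    [0, 0, 0],
    [0, 0, 0],
    [0, 0, 0],
    [0, 0, 0],
    [0, 0, 0],
    [0, 0, 0],
    [0, 0, 0],
    [0, 0, 0],
    [0, 0, 0],
    [0, 0, 0],
    [0, 0, 0],
  ],
  hand=[8.5, 8.5, 8.5, 8.5, 8.5, 8.5, 8.5, 8.5, 8.5, 8.5, 8.5],
)

```text
time: 17.1
tool_pos: [0.397, -0.1777, 0.1017]
tool_rot: [180.0, 0.0, 81.0]
ft_force: [0.5, 0.9, 0.3]
finger_gap: 0.0849
```

```bash
python3 -c "
from h import *
to((.3985,-.178,.055,81))"
```

```text
t 17.1 tcp [ 0.397  -0.1777  0.1017] [180.   0.  81.] gap 0.0849 F [0.5 0.9 0.3] q [-39.  -6. 125.  -0.  61. -30.]
(0.3985, -0.178, 0.055, 81) lin [-0.01  0.15  4.67] ang [ 0.  0. -0.]
```

Emit:
arm_command(
  linear=[
    [0, 0.15, 1.5],
    [0, 0.15, 3],
    [0, 0.15, 4.2],
    [0, 0.15, 4.7],
    [0, 0.15, 4.7],
    [0, 0.15, 4.7],
    [0, 0.15, 4.7],
    [0, 0.15, 4.7],
    [0, 0.15, 4.7],
    [0, 0.15, 4.7],
    [0, 0.15, 4.7],
    [0, 0.15, 4.7],
  ],
  angular=[
    [0, 0, 0],
    [0, 0, 0],
    [0, 0, 0],
    [0, 0, 0],
    [0, 0, 0],
    [0, 0, 0],
    [0, 0, 0],
    [0, 0, 0],
    [0, 0, 0],
    [0, 0, 0],
    [0, 0, 0],
    [0, 0, 0],
  ],
  hand=[8.5, 8.5, 8.5, 8.5, 7, 6, 5, 4, 3, 3, 3, 3],
  grip_force=35,
)

```text
time: 18.6
tool_pos: [0.3989, -0.1783, 0.0552]
tool_rot: [179.9, 0.0, 81.0]
ft_force: [-0.4, 1.0, 5.3]
finger_gap: 0.0485
```

Emit:
arm_command(
  linear=[
    [0, 0, -1],
    [0, 0, -3],
    [0, 0, -6],
    [0, 0, -9],
    [0, 0, -12],
    [0, 0, -14.5],
    [0, 0, -14.5],
    [0, 0, -14.5],
  ],
  angular=[
    [0, 0, 0],
    [0, 0, 0],
    [0, 0, 0],
    [0, 0, 0],
    [0, 0, 0],
    [0, 0, 0],
    [0, 0, 0],
    [0, 0, 0],
  ],
  hand=[3, 3, 3, 3, 3, 3, 3, 3],
)

```text
time: 19.6
tool_pos: [0.3977, -0.1773, 0.1981]
tool_rot: [-179.9, -0.1, 81.0]
ft_force: [-0.5, -0.3, -1.4]
finger_gap: 0.0482
```

```bash
python3 -c "
from h import *
to((.396,.2,.2,80),(.386,.3785,.2,80))"
```

```text
t 19.6 tcp [ 0.3977 -0.1773  0.1981] [-1.799e+02 -1.000e-01  8.100e+01] gap 0.0482 F [-0.5 -0.3 -1.4] q [-39. -14. 121.   0.  73. -30.]
(0.396, 0.2, 0.2, 80) lin [37.24 -6.08 -0.15] ang [-0.1 -0.1  1. ]
(0.386, 0.3785, 0.2, 80) lin [54.71 -9.87 -0.12] ang [-0.1 -0.1  1. ]
```

```bash
python3 -c "
from h import *
ps,_,_=grab('scene')
save(cv2.resize(ps[150:310,230:430],(750,600),interpolation=2),'pics/jb.png')"
```

```text
(no output)
```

View pics/jb.png

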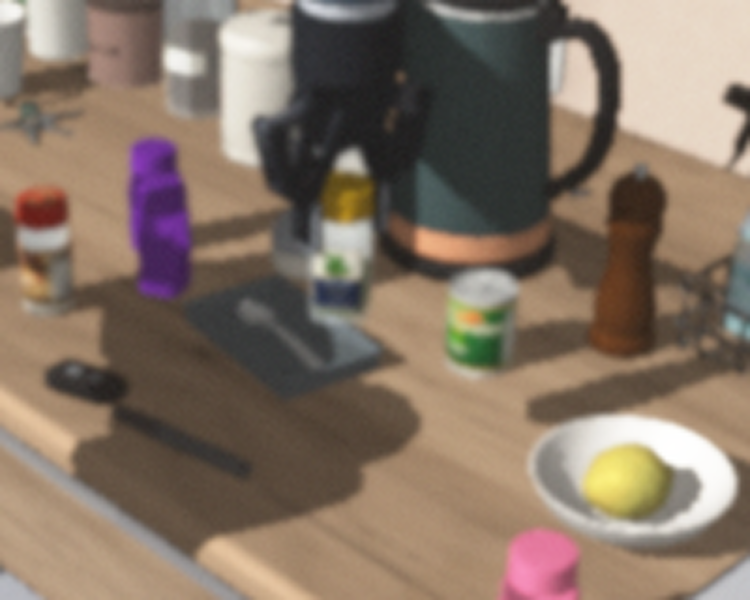

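Jar_b hangs upright in the grip at crop (340,245), and the spoon lies flat in the tray. I carry jar_b to the far bay.

Emit:
arm_command(
  linear=[
    [3, -0.5, 0],
    [8, -1.3, 0],
    [13, -2.1, 0],
    [18, -2.9, 0],
    [23, -3.8, 0],
    [28, -4.6, 0],
    [33, -5.4, 0],
    [38, -6.2, 0],
    [43, -7.3, 0],
    [48, -8.4, 0],
    [52, -9.3, 0],
    [54.7, -9.9, 0],
  ],
  angular=[
    [0, 0, 0],
    [0, 0, 0],
    [0, 0, 0],
    [0, 0, 0],
    [0, 0, 0],
    [0, 0, 0],
    [0, 0, 0],
    [0, 0, 0],
    [0, 0, 1],
    [0, 0, 1],
    [0, 0, 1],
    [0, 0, 1],
  ],
  hand=[3, 3, 3, 3, 3, 3, 3, 3, 3, 3, 3, 3],
)

```text
time: 21.15
tool_pos: [0.385, 0.3792, 0.1973]
tool_rot: [-179.9, 0.1, 80.1]
ft_force: [0.6, -0.2, -1.0]
finger_gap: 0.0476
```

Emit:
arm_command(
  linear=[
    [0, 0, 0],
    [0, 0, 0],
    [0, 0, 0],
  ],
  angular=[
    [0, 0, 0],
    [0, 0, 0],
    [0, 0, 0],
  ],
  hand=[3, 3, 3],
)

```text
time: 21.52
tool_pos: [0.3863, 0.3769, 0.1988]
tool_rot: [-180.0, 0.0, 79.9]
ft_force: [0.0, -0.4, -0.4]
finger_gap: 0.0479
```

Run:
```python
from h import *
p,d,c=grab('top');ps,ds,cs=grab('scene')
W=cloud(ds,cs);h=cv2.cvtColor(ps,cv2.COLOR_RGB2HSV)
m=np.zeros((480,640),bool);m[140:240,180:260]=1
y=m&(h[...,0]>16)&(h[...,0]<30)&(h[...,1]>150)&(W[...,2]>.1); print('cap',y.sum(),np.round(W[y].mean(0),3) if y.any() else '')
a=cv2.resize(ps[130:250,160:300],(700,600),interpolation=2); save(a,'pics/jb2.png')
to((.386,.3785,.11,80),(.386,.3785,.06,80))
```

```text
cap 72 [0.369 0.345 0.247]
t 21.62 tcp [0.3865 0.3772 0.1992] [-180.     0.    79.9] gap 0.0481 F [-0.2 -0.  -0.6] q [ 32.   1. 107.  -0.  72.  42.]
(0.386, 0.3785, 0.11, 80) lin [ 0.13 -0.07  8.92] ang [-0.   0.  -0.1]
(0.386, 0.3785, 0.06, 80) lin [ 0.13 -0.07 13.92] ang [-0.   0.  -0.1]
```

View pics/jb2.png

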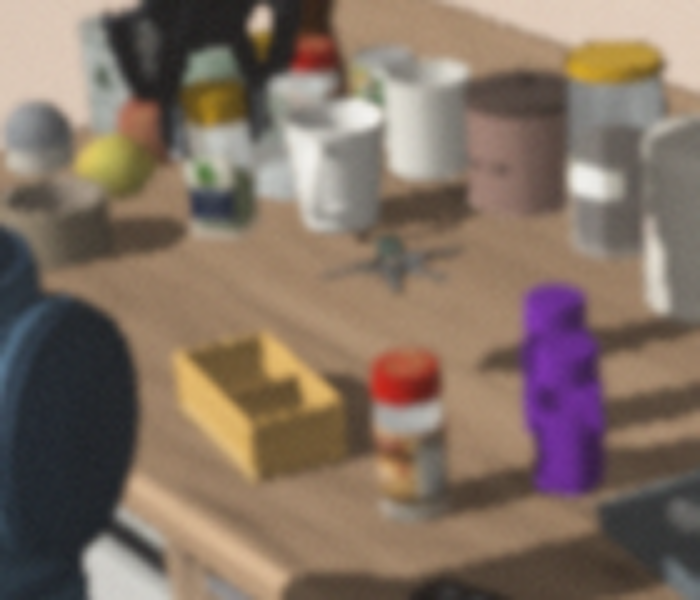

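Jar_b hangs upright at crop (215,150) and the crate is empty. The cap's depth point looks about 10 mm off, so I check it with projections.

Run:
```python
from h import *
ps,ds,cs=grab('scene'); p,d,c=grab('top'); h=cv2.cvtColor(ps,cv2.COLOR_RGB2HSV)
T=np.linalg.inv(np.array(cs["world_from_camera"]))
def proj(X):
    X=np.array(X,float)@T[:3,:3].T+T[:3,3]; X=X*[1,-1,-1]
    return cv2.projectPoints(X.reshape(-1,1,3),np.zeros(3),np.zeros(3),np.array(cs["mtx"]),np.array(cs["distortion"]))[0].reshape(-1,2).round(1)
W=cloud(ds,cs)
for n,b,hm in(("b",(190,140,215,158),(h[...,0]>16)&(h[...,0]<30)&(h[...,1]>140)),("a",(228,195,252,215),((h[...,0]<8)|(h[...,0]>172))&(h[...,1]>140))):
    m=np.zeros((480,640),bool);m[b[1]:b[3],b[0]:b[2]]=1;m&=hm;v,u=np.nonzero(m)
    print(n,len(u),"box",u.min(),u.max(),v.min(),v.max(),"ctr",u.mean(),v.mean(),np.round(np.median(W[m],0),3))
print("pred b cap mid",proj([[.3865,.377,.236],[.3865,.377,.144]]),"a",proj([[.396,.1855,.0955],[.396,.1855,0]]))
yaw=np.radians(-10);R=np.array([[np.cos(yaw),-np.sin(yaw)],[np.sin(yaw),np.cos(yaw)]])
k=np.array([[35,68],[-35,68],[-35,-68],[35,-68]])/1000@R.T+[.380,.346]
print("crate rim",proj(np.c_[k,np.full(4,.045)]).tolist())
```

```text
b 80 box 196 212 140 153 ctr 202.7875 149.5625 [0.38  0.36  0.242]
a 107 box 234 246 201 210 ctr 239.85046728971963 205.51401869158877 [0.385 0.175 0.102]
pred b cap mid [[202.  149.6]
 [204.6 175.2]] a [[240.6 205.1]
 [242.5 231. ]]
crate rim [[212.4, 195.6], [194.1, 200.0], [208.8, 214.6], [228.0, 209.6]]
```

The projected cap and base match the picture to within 1 px, and the crate rim to about 1 px. I lower the jar.

Emit:
arm_command(
  linear=[
    [0.1, 0, 3],
    [0.1, 0, 6],
    [0.1, 0, 8.5],
    [0.1, 0, 10.5],
    [0.1, 0, 12],
    [0.1, 0, 13.2],
    [0.1, 0, 13.8],
    [0.1, 0, 13.8],
  ],
  angular=[
    [0, 0, 0],
    [0, 0, 0],
    [0, 0, 0],
    [0, 0, 0],
    [0, 0, 0],
    [0, 0, 0],
    [0, 0, 0],
    [0, 0, 0],
  ],
  hand=[3, 3, 3, 3, 3, 3, 3, 3],
)

```text
time: 22.72
tool_pos: [0.3865, 0.3789, 0.0612]
tool_rot: [-180.0, 0.0, 80.0]
ft_force: [0.2, 0.5, -0.8]
finger_gap: 0.0483
```

Emit:
arm_command(
  linear=[
    [0, 0, 0],
    [0, 0, 0],
    [0, 0, 0],
    [0, 0, 0],
    [0, 0, 0],
    [0, 0, -2],
    [0, 0, -4],
    [0, 0, -8],
    [0, 0, -12],
    [0, 0, -14],
    [0, 0, -14],
  ],
  angular=[
    [0, 0, 0],
    [0, 0, 0],
    [0, 0, 0],
    [0, 0, 0],
    [0, 0, 0],
    [0, 0, 0],
    [0, 0, 0],
    [0, 0, 0],
    [0, 0, 0],
    [0, 0, 0],
    [0, 0, 0],
  ],
  hand=[5.5, 6.5, 7.5, 8.5, 8.5, 8.5, 8.5, 8.5, 8.5, 8.5, 8.5],
)

```text
time: 24.1
tool_pos: [0.3874, 0.3795, 0.2032]
tool_rot: [179.8, -0.2, 80.0]
ft_force: [-0.4, 0.5, -0.0]
finger_gap: 0.0852
```

Run:
```python
from h import *
ps,ds,cs=grab('scene')
save(cv2.resize(ps[130:250,160:300],(700,600),interpolation=2),'pics/jb3.png')
to((.396,.1855,.2,80),(.396,.1855,.13,80))
```

```text
t 24.15 tcp [0.3866 0.379  0.2014] [180.  -0.  80.] gap 0.0852 F [ 0.4  0.2 -0.4] q [ 32.   1. 107.  -0.  72.  42.]
(0.396, 0.1855, 0.2, 80) lin [-18.89   4.29   0.13] ang [ 0. -0. -0.]
(0.396, 0.1855, 0.13, 80) lin [-18.89   4.29   7.13] ang [ 0. -0. -0.]
```

View pics/jb3.png

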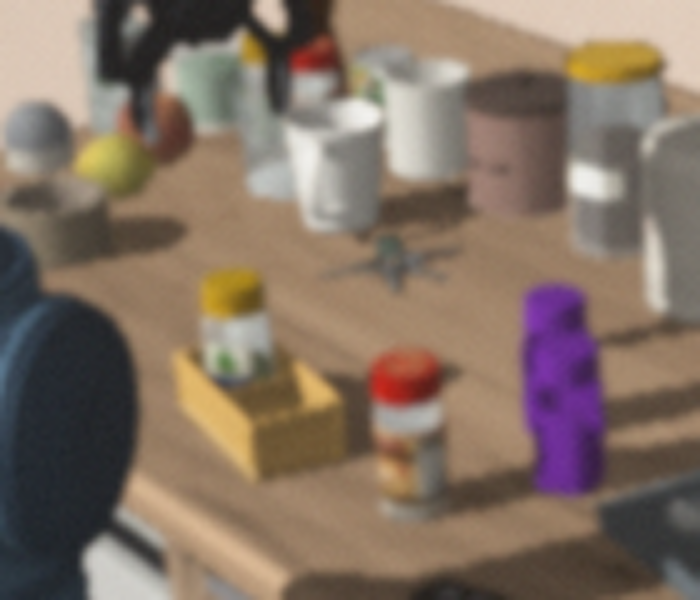

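Jar_b stands upright in the far bay at crop (235,330). Now jar_a.

Emit:
arm_command(
  linear=[
    [-3, 0.7, 0],
    [-7, 1.6, 0],
    [-11, 2.5, 0],
    [-15, 3.4, 0],
    [-18, 4.1, 0],
    [-18.9, 4.3, 1],
    [-18.9, 4.3, 4],
    [-18.9, 4.3, 7],
    [-18.9, 4.3, 9],
    [-18.9, 4.3, 9],
    [-18.9, 4.3, 9],
  ],
  angular=[
    [0, 0, 0],
    [0, 0, 0],
    [0, 0, 0],
    [0, 0, 0],
    [0, 0, 0],
    [0, 0, 0],
    [0, 0, 0],
    [0, 0, 0],
    [0, 0, 0],
    [0, 0, 0],
    [0, 0, 0],
  ],
  hand=[8.5, 8.5, 8.5, 8.5, 8.5, 8.5, 8.5, 8.5, 8.5, 8.5, 8.5],
)

```text
time: 25.52
tool_pos: [0.396, 0.1857, 0.1113]
tool_rot: [-180.0, -0.0, 80.0]
ft_force: [0.1, 0.8, 0.2]
finger_gap: 0.0847
```

```bash
python3 -c "
from h import *
to((.396,.1855,.057,80))"
```

```text
t 25.52 tcp [0.396  0.1857 0.1113] [-180.   -0.   80.] gap 0.0847 F [0.1 0.8 0.2] q [ 10.  -7. 125.   0.  62.  20.]
(0.396, 0.1855, 0.057, 80) lin [-0.02  0.    5.43] ang [-0. -0.  0.]
```

Emit:
arm_command(
  linear=[
    [0, 0, 1.5],
    [0, 0, 3],
    [0, 0, 4.5],
    [0, 0, 5.4],
    [0, 0, 5.4],
    [0, 0, 5.4],
    [0, 0, 5.4],
    [0, 0, 5.4],
    [0, 0, 5.4],
    [0, 0, 5.4],
    [0, 0, 5.4],
    [0, 0, 5.4],
  ],
  angular=[
    [0, 0, 0],
    [0, 0, 0],
    [0, 0, 0],
    [0, 0, 0],
    [0, 0, 0],
    [0, 0, 0],
    [0, 0, 0],
    [0, 0, 0],
    [0, 0, 0],
    [0, 0, 0],
    [0, 0, 0],
    [0, 0, 0],
  ],
  hand=[8.5, 8.5, 8.5, 8.5, 7, 6, 5, 4, 3, 3, 3, 3],
)

```text
time: 27.02
tool_pos: [0.3965, 0.1854, 0.058]
tool_rot: [179.9, -0.0, 80.0]
ft_force: [-1.2, 0.7, 5.6]
finger_gap: 0.0432
```

Emit:
arm_command(
  linear=[
    [0, 0, -1],
    [0, 0, -3],
    [0, 0, -6],
    [0, 0, -9],
    [0, 0, -12],
    [0, 0, -14.5],
    [0, 0, -14.5],
    [0, 0, -14.5],
  ],
  angular=[
    [0, 0, 0],
    [0, 0, 0],
    [0, 0, 0],
    [0, 0, 0],
    [0, 0, 0],
    [0, 0, 0],
    [0, 0, 0],
    [0, 0, 0],
  ],
  hand=[3, 3, 3, 3, 3, 3, 3, 3],
)

```text
time: 28.02
tool_pos: [0.3951, 0.1851, 0.201]
tool_rot: [-179.9, 0.0, 80.0]
ft_force: [1.1, -0.4, -1.4]
finger_gap: 0.0438
```

```bash
python3 -c "
from h import *
to((.3745,.3125,.2,80),(.3745,.3125,.063,80))"
```

```text
t 28.02 tcp [0.3951 0.1851 0.201 ] [-179.9    0.    80. ] gap 0.0438 F [ 1.1 -0.4 -1.4] q [ 10. -14. 121.  -0.  74.  20.]
(0.3745, 0.3125, 0.2, 80) lin [12.18 -4.25  0.1 ] ang [-0.1  0.  -0. ]
(0.3745, 0.3125, 0.063, 80) lin [12.19 -4.22 13.8 ] ang [-0.1  0.  -0. ]
```

Emit:
arm_command(
  linear=[
    [2.5, -0.9, 0],
    [5.5, -1.9, 0],
    [8.5, -3, 0],
    [11, -3.9, 0],
    [12.2, -4.25, 0],
    [12.2, -4.25, 3],
    [12.2, -4.25, 6],
    [12.2, -4.25, 7],
    [12.2, -4.25, 7],
  ],
  angular=[
    [0, 0, 0],
    [0, 0, 0],
    [0, 0, 0],
    [0, 0, 0],
    [0, 0, 0],
    [0, 0, 0],
    [0, 0, 0],
    [0, 0, 0],
    [0, 0, 0],
  ],
  hand=[3, 3, 3, 3, 3, 3, 3, 3, 3],
)

```text
time: 29.15
tool_pos: [0.375, 0.3124, 0.1316]
tool_rot: [-179.9, 0.1, 80.0]
ft_force: [-0.7, 0.6, -1.1]
finger_gap: 0.0438
```

Run:
```python
from h import *
ps,ds,cs=grab('scene')
save(cv2.resize(ps[130:250,160:300],(700,600),interpolation=2),'pics/ja.png')
to((.3745,.3125,.063,80))
```

```text
t 29.2 tcp [0.3757 0.3128 0.1327] [180.  -0.  80.] gap 0.0435 F [ 0.3  0.3 -1.1] q [ 26.  -1. 117.  -0.  64.  37.]
(0.3745, 0.3125, 0.063, 80) lin [-0.05 -0.12  6.97] ang [ 0. -0. -0.]
```

View pics/ja.png

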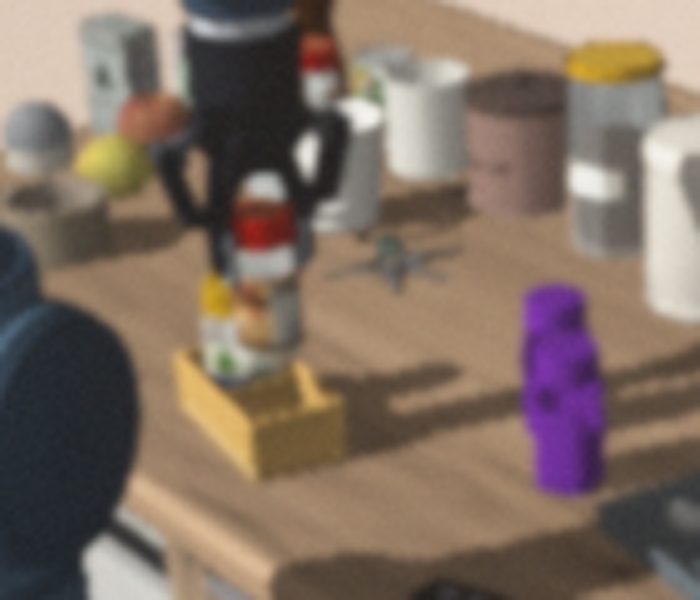

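Jar_a hangs upright over the near bay, with its base at crop (272,350). I lower it, release it and retreat.

Emit:
arm_command(
  linear=[
    [0, 0, 1.5],
    [0, 0, 3],
    [0, 0, 4.5],
    [0, 0, 5.8],
    [0, 0, 6.6],
    [0, 0, 6.9],
    [0, 0, 6.9],
    [0, 0, 6.9],
  ],
  angular=[
    [0, 0, 0],
    [0, 0, 0],
    [0, 0, 0],
    [0, 0, 0],
    [0, 0, 0],
    [0, 0, 0],
    [0, 0, 0],
    [0, 0, 0],
  ],
  hand=[3, 3, 3, 3, 3, 3, 3, 3],
)

```text
time: 30.2
tool_pos: [0.3757, 0.3131, 0.0638]
tool_rot: [179.9, -0.0, 80.0]
ft_force: [0.0, 0.1, -1.0]
finger_gap: 0.0434
```

Emit:
arm_command(
  linear=[
    [0, 0, 0],
    [0, 0, 0],
    [0, 0, 0],
    [0, 0, 0],
    [0, 0, 0],
    [0, 0, -2],
    [0, 0, -4],
    [0, 0, -8],
    [0, 0, -12],
    [0, 0, -16],
    [0, 0, -16],
    [0, 0, -16],
  ],
  angular=[
    [0, 0, 0],
    [0, 0, 0],
    [0, 0, 0],
    [0, 0, 0],
    [0, 0, 0],
    [0, 0, 0],
    [0, 0, 0],
    [0, 0, 0],
    [0, 0, 0],
    [0, 0, 0],
    [0, 0, 0],
    [0, 0, 0],
  ],
  hand=[5, 6, 7, 8, 8.5, 8.5, 8.5, 8.5, 8.5, 8.5, 8.5, 8.5],
)

```text
time: 31.7
tool_pos: [0.3749, 0.3126, 0.2224]
tool_rot: [-179.9, 0.0, 80.0]
ft_force: [-0.5, 0.3, -0.1]
finger_gap: 0.0847
```

Run:
```python
from h import *
ps,ds,cs=grab('scene')
save(cv2.resize(ps[150:350,170:450],(800,571),interpolation=2),'pics/end.png')
to()
```

```text
t 31.75 tcp [0.3745 0.3124 0.2217] [-1.799e+02  1.000e-01  8.000e+01] gap 0.0851 F [ 0.5 -0.4 -0.1] q [ 26.  -8. 113.   0.  75.  37.]
```

View pics/end.png

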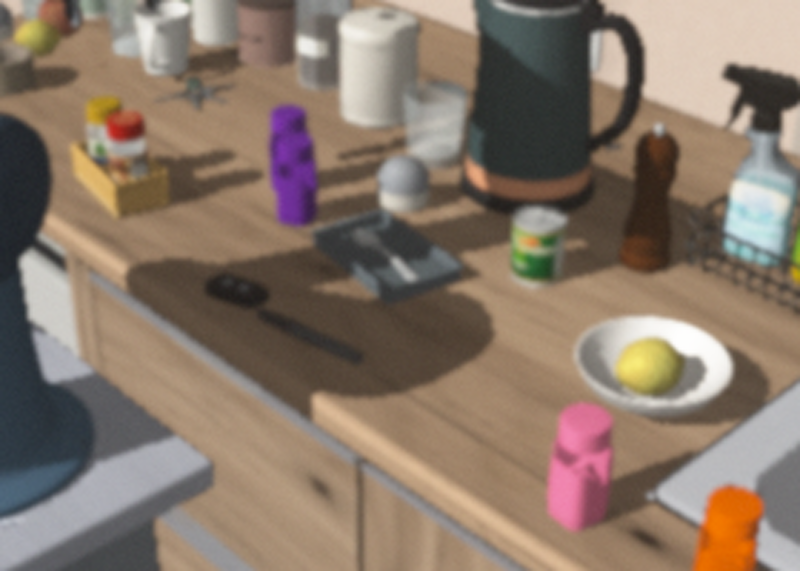

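The final view shows both jars upright in the crate at (105,130) and (127,145), the spoon flat in the tray at (385,255), and the lemon in the bowl at (650,365). The tin, timer and look-alikes have not moved.

```bash
python3 -c "
from h import *
print(workorder.sign_off())"
```

```text
the job is handed in; nothing more can be done
None
```

The worktop is tidied and the job was handed in at about 32 s of the 112 s allowed. I did it in the order asked: lemon into the bowl, teaspoon flat in the tray along its length, then jar_b into the far bay of the crate and jar_a into the near bay.

- **Final picture:** the last scene view, taken with the open gripper about 0.22 m above the worktop, shows all four items in place and both jars upright. The tin, the timer and the look-alikes show no visible movement.
- **Forces:** the wrist readings I saw at the end of each move never went above about 7 N.
- **Grip width:** the fingers stopped at 48 mm on jar_b (43 mm given) and about 20 mm on the spoon's middle. Jar_a and the lemon read within 2 mm of their given sizes. The pictures showed both the jar and the spoon held properly.
- **Camera depth:** before lowering jar_b, the scene camera's depth put its cap about 10 mm off. The projected pixels matched within 1 px, so I went by those, and the jar seated correctly.

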